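# Build up a casting mould for a stepped roller

## Task

Build up the casting mould for a stepped roller on its round aluminium base plate, in this order: the bare aluminium ring fully home on the base, then the brass ring fully home on top of it, then the steel core pin (pull it sideways out of the open side of its spring clip) foot down through both rings into the socket of the base, and last the black three-spoked cap over the pin, flat down on the brass ring. Leave the pink-capped bottle, the white-lidded jar and the blue bottle where they stand.

Things in the scene. Friction and masses are not known exactly. Their poses are not given: they have to be found in the camera images.
- mould_base: Round aluminium base plate, fixed, 110 mm across, 16 mm thick; origin: centre of underside, z up, yaw means nothing. Concentric register on top, 7 mm high, tapering from 53 to 47 mm across, top 23 mm above the origin. In its middle the core pin's socket: 25 mm across, 29 mm at the bevelled mouth, floor 6 mm above the origin. Screw heads flush.
- lower_ring: Silver aluminium mould ring, goes first: 64 mm outside, body 26 mm high; origin: centre of underside, z up, yaw means nothing. Below, a bevelled counterbore 55 mm wide, 8 mm deep fits the base's register; bore 35 mm; on top a register 7 mm high, tapering from 46 to 40 mm. Home, its origin is 16 mm above the base's origin. Loose, about 0.16 kg.
- upper_ring: Yellow brass mould ring, goes second: 64 mm outside, body 26 mm high; origin: centre of underside, z up, yaw means nothing. Below, a bevelled counterbore 48 mm wide, 8 mm deep fits the aluminium ring's register; bore 27 mm; on top a register 7 mm high, tapering from 39 to 33 mm. Home, its origin is 42 mm above the base's origin. Loose, about 0.3 kg.
- core_pin: Steel core pin, 104 mm long, upright in the clip; origin: centre of its underside, z up. Shank 14 mm across, bevelled top; foot disc 21 mm across, 8 mm high, bevelled below, too wide to be drawn up through the clip. Home, its origin is 6 mm above the base's origin and the brass ring's top 69 mm above the pin's origin: grip above that. Loose, about 0.15 kg.
- clip_stand: Blue stand, fixed: plate 96 x 70 x 10 mm, post at the back (+x), 74 mm high, with a C-shaped spring clip. Origin: on the table under the pin's axis, z up; pin stands 10 mm above it. Clip 58 to 72 mm above the table, open to the stand's own -x: pull the pin level along -x 30 mm or more, then lift. It resists (up to 15 N), then snaps open. Fingers closing along x keep the pin upright.
- cap: Black plastic mould cap, goes last, lies right way up: rim 64 mm outside, 14 mm high, three spokes and a hub with a 19 mm hole for the pin (24 mm bevel below); origin: centre of underside, z up, yaw means nothing. Rim hollow 41 mm wide, bevelled, fits the brass ring's register. Home, its origin is 68 mm above the base's origin and the pin stands 28 mm out. Loose, about 0.05 kg.
- release_bottle: White plastic bottle with a pink cap, 52 mm across, 165 mm high, standing loose; origin at the centre of its underside. A bystander.
- lidded_jar: Clear jar with a white lid, 64 mm across, 85 mm high, standing loose; origin at the centre of its underside. A bystander.
- blue_bottle: Small blue pigment bottle with a white nozzle, 38 mm across, 100 mm high, standing loose; origin at the centre of its underside. A bystander.
Mind the look-alikes: they are no part of the job. What is shaped like the cap but red is not meant. Leave any turquoise look-alike of the lower_ring alone.

How it is judged:
By the outcome, as a careful person would: the job done as asked, in the order asked, and still so for the second after the job is handed in, with the robot touching nothing.
It also fails if it takes over 115 s, if anything falls off the work surface, if the arm or the gripper's body presses on something with over 40 N, if the wrist force passes 120 N, or if a joint passes its speed limit or range.

## Robot

A 7-joint arm with a two-finger parallel gripper is mounted at the origin on a cart in front of the work surface, level with it; the furniture and walls round the work are solid. World frame = base frame: x ahead of the robot, y to its left, z up, the work surface at z = 0. Lengths are in m, angles in rad, forces in N, time in s.
With the tool pointing down it reaches from about 0.425 to 0.925 m from the base axis. Payload 6.8 kg.
Tool frame: the origin (TCP) lies between the finger pads; the fingertips stand 22 mm ahead of it and the grasp point (between the pads) lies 3 mm ahead of it; z points along the fingers, y is the line along which they close (so a half turn about z gives the same grasp; the last joint's range is limited). The gripper opens to 85 mm and grips with 20 to 120 N. Pads are 22 mm wide; open, the fingers measure 114 mm over their backs; the gripper's body (76 mm by 85 mm) begins 54 mm behind the grasp point. The pads swing forward as they close: fully open they stand 13 mm farther back than shut.
Start: joints at [1.019, 0.477, 0.022, 1.555, -0.011, 1.109, -0.083], TCP at [0.29, -0.61, 0.253] pointing down, gripper open.
Joint ranges: [-2.96, 2.96], [-0.34, 2.1], [-1.41, 1.46], [0.24, 2.44], [-1.37, 4.51], [0.17, 1.92], [-2.96, 2.96]. Speed limits (rad/s): [2.39, 2.39, 3.14, 3.14, 3.14, 3.14, 3.14].

## Interface

Orientations are given as a unit quaternion [w, x, y, z].
In Python, from station import bot gives the robot as it stands.
- The arm moves only by the tool servo_tool, never from a script. Its argument "motion" is a list that holds one entry, the list of rows, each a list of 5 numbers: the opening, from 0 (shut) to 1 (fully open), then the shift along the world's x, y, z each as a share of 0.04 m, from -1 to 1, then the turn about the world's z as a share of 0.12 rad, from -1 to 1. A call has 1 to 20 rows; each row shifts and turns the commanded pose from where the row before left it; what a row does not reach is not made up. A row lasts 1/10 s, in which the tool goes at most 50 mm and 8.59 degrees, less where a joint would pass 70% of its speed; a pose out of reach is approached as far as the arm can. A call with a number of a shift or a turn outside -1 to 1 is refused whole. A call with a gripper value outside its range is refused whole. The fingers move at their own pace and stop on an object; "newtons" is the grip in N (left out, the last holds). Time passes only in rows, so rows that do not move let the fingers close. It gives the time, the measured TCP pose, the force, the opening and the grip force at its end, in the units of the state.
- bot.get_obs(): the state, without advancing time (a new reading comes with each control period).
- bot.read_camera(name): name is "scene" or "top" or "wrist"; returns (picture, depth): 400x640x3 uint8, red, green, blue; 400x640 float32, m along the optical axis (not along the pixel's ray), 0 where there is no reading.
- bot.get_calibration(name): a dict with "fovy" (degrees; the focal length in pixels is half the picture's height over the tangent of half this angle, whatever the lens; pixels are square), "cx", "cy" (the principal point, pixels), "view" (4x4, takes a point from world to camera coordinates). Camera axes: x right, y down, z forward; pixel columns grow to the right and rows downward; lengths in m; the calibration is good to about 2 mm. A picture is of the moment at which its call begins: read the wrist's pose just before it. get_calibration takes no time and is no camera call; for the wrist camera it gives the pose at the moment of the call.
- bot.hand_in(): hands the job in; it is judged then, once.
The state is a dict: "t": time; "q": joint angles; "joint_vel": joint speeds; "joint_torque": joint torques, N m; "eef_pos": TCP position; "tool_rot": TCP orientation; "contact_force": force on the tool from outside, world axes, zero at the start; "torque": the same for the moment, N m; "gripper_width": opening from 0.0 (shut) to 1.0 (fully open); "grasp_force": force on a finger pad.
Only numpy, scipy, OpenCV 4.12 (cv2) and the standard library are available. Lean on these libraries where they do the work, as an engineer would, in place of code of your own. Each camera call takes 0.05 s, during which the arm holds its last target. There are 200 camera calls.

## Working session

There is one attempt and no reset: what is moved stays moved. The work goes in short steps, Python scripts to look and compute and a tool call to move; the robot and the scene stay as the last step left them, time stands still between calls to the robot, and variables do not carry over. Pictures are saved under pics/ and viewed, at most 14 in all, crops included, and the job is handed in when it is done.

Besides the shell and the picture viewer there is one more tool, called as name([rows], argument=value, ...), one row to a line, values as JSON. servo_tool: Moves the arm, as the interface text tells. Shift numbers are shares of 0.04 m and turn numbers shares of 0.12 rad, none past 1 either way. Its arguments: {"type":"object","properties":{"motion":{"type":"array"},"newtons":{"type":"number"}},"required":["motion"]}

```bash
mkdir -p pics; ls; cat > h.py <<'E'
import numpy as np, cv2
from station import bot
def cam(n):
    c=bot.get_calibration(n); p,d=bot.read_camera(n); return p,d,c
def f(c): return 200/np.tan(np.radians(c["fovy"])/2)
def ray(c,u,v,z):
    V=np.array(c["view"]);R=V[:3,:3];o=-R.T@V[:3,3]
    r=R.T@np.array([(u-c["cx"])/f(c),(v-c["cy"])/f(c),1]); return o+r*(z-o[2])/r[2]
def pts(c,d):
    V=np.array(c["view"]);R=V[:3,:3];v,u=np.mgrid[:400,:640]
    P=np.stack([(u-c["cx"])/f(c)*d,(v-c["cy"])/f(c)*d,d],-1); return (P-V[:3,3])@R
def save(n,p): cv2.imwrite("pics/"+n+".png",p[...,::-1])
E
python3 - <<'E'
from h import *
for n in("scene","top"):
    p,d,c=cam(n);save(n,p);np.savez(n,p=p,d=d);print(n,c)
print(bot.get_obs())
E
```

```text
pics
scene {'fovy': 52.46724423297504, 'cx': 314.0176291219739, 'cy': 196.2355360834565, 'view': array([[-0.85993652, -0.51017231,  0.01527728,  0.51121022],
       [-0.2364161 ,  0.37161402, -0.89778085,  0.18523375],
       [ 0.45234567, -0.77564634, -0.44017741,  0.94813988],
       [ 0.        ,  0.        ,  0.        ,  1.        ]])}
top {'fovy': 42.867938273977174, 'cx': 328.80654664826505, 'cy': 199.04763575520116, 'view': array([[-0.02084869, -0.99959305, -0.01946968,  0.02448767],
       [-0.99409666,  0.02280014, -0.10607534,  0.5805712 ],
       [ 0.10647608,  0.01714321, -0.99416747,  1.47435814],
       [ 0.        ,  0.        ,  0.        ,  1.        ]])}
{'t': 0.1, 'q': array([ 1.01889391,  0.47770869,  0.02236291,  1.55633996, -0.01145866,
        1.10930187, -0.08311172]), 'joint_vel': array([ 2.89185514e-04, -1.36392938e-04, -4.31494869e-04, -5.01872297e-03,
       -1.08869446e-03, -1.66016884e-03,  3.41893541e-05]), 'joint_torque': array([ 3.73275354e-03, -5.97765362e+01,  1.61326557e+00, -2.81957674e+01,
        1.27972942e-02,  4.98284149e-03, -1.82200887e-05]), 'eef_pos': array([ 0.28958973, -0.60917958,  0.25243451]), 'tool_rot': array([-7.72733405e-04,  9.75479485e-01,  2.20088871e-01, -2.58488327e-04]), 'contact_force': array([-0.57329391, -0.15002572,  0.74632346]), 'torque': array([0.0164641 , 0.05976295, 0.01944524]), 'grasp_force': 0.0, 'gripper_width': 1.0028107667090576}
```

View pics/scene.png

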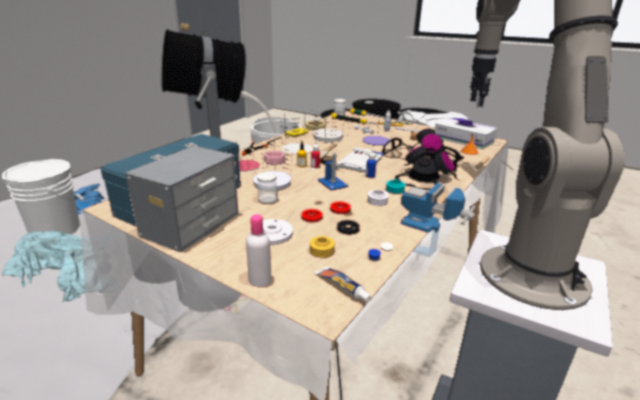

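View pics/top.png

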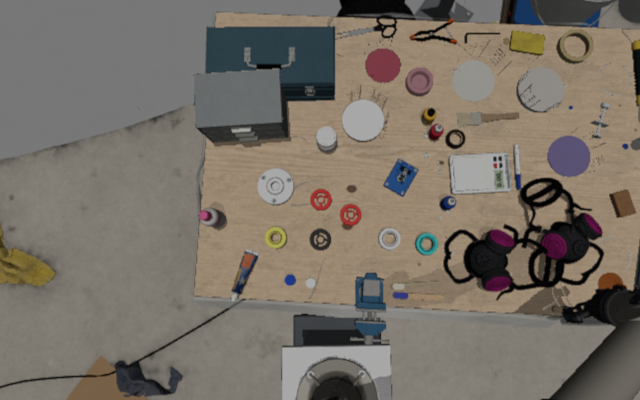

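Top view: the base plate is at (275,186), the brass ring at (276,237), the black cap at (320,239) and the silver ring at (389,238). The clip stand is at (402,177). Possible confusions are the red caps at (321,199) and (350,214), the turquoise ring at (427,243), the black tape at (456,138) and the white pot lids. By the description I choose the silver, brass and black ones; one close crop will check that.

```bash
python3 - <<'E'
from h import *
z=np.load("top.npz");p,d=z["p"],z["d"];c=bot.get_calibration("top")
cv2.imwrite("pics/crop.png",cv2.resize(p[150:270,240:450,::-1],None,fx=3.8,fy=3.8,interpolation=cv2.INTER_CUBIC))
P=pts(c,d)
for n,u,v,h in(("base",275,186,.016),("brass",276,237,.033),("cap",320,239,.014),("silver",389,238,.033),("stand",402,177,.01),("turq",427,243,.033),("bottle",208,217,.165),("jar",326,139,.085),("blueb",448,202,.1),("red1",321,199,.014),("red2",350,214,.014)):
    w=P[v-13:v+14,u-13:u+14].reshape(-1,3); m=w[:,2]>h*0.55
    print(n,ray(c,u,v,h).round(3), w[m].mean(0).round(3) if m.any() else None,"med top z",np.percentile(w[:,2],[50,90,98]).round(3),np.ptp(w[m],0).round(3) if m.any() else None)
w=bot.get_calibration("wrist");print(w, -np.array(w["view"])[:3,:3].T@np.array(w["view"])[:3,3])
E
```

```text
base [0.626 0.173 0.016] [0.625 0.172 0.018] med top z [0.017 0.024 0.027] [0.081 0.08  0.023]
brass [0.472 0.169 0.033] [0.471 0.173 0.028] med top z [0.005 0.031 0.035] [0.062 0.063 0.027]
cap [0.464 0.041 0.014] [0.462 0.041 0.037] med top z [0.003 0.016 0.021] [0.079 0.088 1.52 ]
silver [ 0.462 -0.162  0.033] [ 0.459 -0.16   0.044] med top z [0.003 0.031 0.036] [0.071 0.178 1.51 ]
stand [ 0.645 -0.209  0.01 ] [ 0.643 -0.204  0.032] med top z [0.01  0.072 0.113] [0.265 0.235 1.522]
turq [ 0.445 -0.272  0.033] [ 0.442 -0.27   0.033] med top z [0.003 0.03  0.034] [0.059 0.289 1.509]
bottle [0.525 0.336 0.165] [0.528 0.342 0.135] med top z [0.043 0.16  0.167] [0.135 0.39  1.437]
jar [0.75  0.015 0.085] [0.75  0.016 0.096] med top z [0.064 0.087 0.09 ] [0.365 0.06  1.481]
blueb [ 0.558 -0.323  0.1  ] [ 0.557 -0.327  0.094] med top z [0.002 0.066 0.091] [0.158 0.338 1.472]
red1 [0.583 0.035 0.014] [0.58  0.038 0.026] med top z [0.003 0.016 0.021] [0.193 0.083 1.52 ]
red2 [ 0.537 -0.05   0.014] [ 0.533 -0.049  0.032] med top z [0.003 0.016 0.02 ] [0.155 0.066 1.52 ]
{'fovy': 71.73698164533121, 'cx': 313.40679593510004, 'cy': 199.9985376508046, 'view': array([[ 4.28854760e-01, -9.03373083e-01, -8.17405649e-04,
        -6.73389993e-01],
       [-8.61284297e-01, -4.09146754e-01,  3.01310958e-01,
        -3.87284590e-02],
       [-2.72530648e-01, -1.28514620e-01, -9.53525583e-01,
         3.80334020e-01],
       [ 0.00000000e+00,  0.00000000e+00,  0.00000000e+00,
         1.00000000e+00]])} [ 0.35908297 -0.57528954  0.37377709]
```

View pics/crop.png

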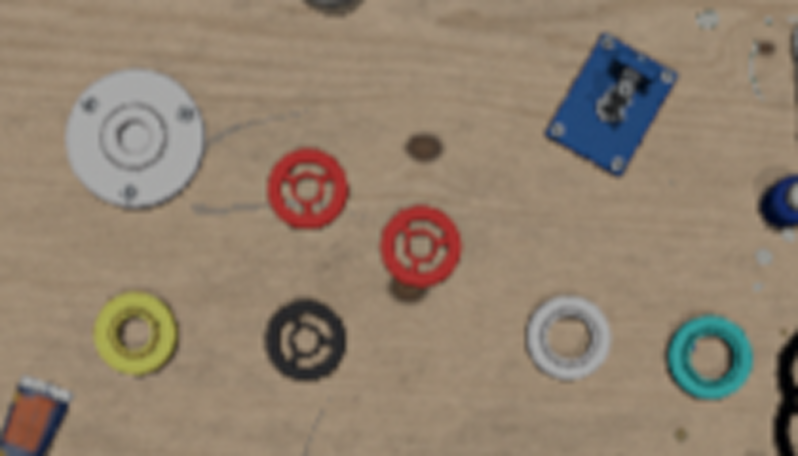

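The crop confirms the choice: silver ring at (568,337) in the crop, brass at (135,333), black cap at (306,340), and the stand with its post end up-right. I'm moving over the silver ring for a close look.

servo_tool([
  [[1,0.35,0.94,0,0.41],[1,0.35,0.94,0,0.41],[1,0.35,0.94,0,0.41],[1,0.35,0.94,0,0.41],[1,0.35,0.94,0,0.41],[1,0.35,0.94,0,0.41],[1,0.35,0.94,0,0.41],[1,0.35,0.94,0,0.41],[1,0.35,0.94,0,0.41],[1,0.35,0.94,-0.4,0.41],[1,0.35,0.94,-0.7,0.41],[1,0.35,0.94,-0.7,0.41],[1,0,0,0,0],[1,0,0,0,0]],
])

```text
t: 1.5
eef_pos: [0.4575, -0.1575, 0.1806]
tool_rot: [-0.001, 0.869, 0.495, -0.001]
contact_force: [-0.1, -0.4, 0.1]
gripper_width: 0.999
grasp_force: 0.0
```

```bash
cat >> h.py <<'E'
def st():
    o=bot.get_obs();q=o["tool_rot"];print("t %.1f"%o["t"],"tcp",o["eef_pos"].round(4),"psi %.3f"%(2*np.arctan2(q[2],q[1])),"F",o["contact_force"].round(1),"w %.3f g %.1f"%(o["gripper_width"],o["grasp_force"]));return o
def ell(mask,minA=400):
    mask=cv2.morphologyEx(mask.astype(np.uint8)*255,cv2.MORPH_OPEN,np.ones((3,3)))
    cs,_=cv2.findContours(mask,cv2.RETR_EXTERNAL,cv2.CHAIN_APPROX_NONE)
    return [k for k in cs if cv2.contourArea(k)>minA]
def circ(c,k,z):
    "contour pixels cast on the plane z, circle fit -> centre, radius, rms"
    k=cv2.convexHull(k)[:,0].astype(float);X=np.array([ray(c,u,v,z)[:2] for u,v in k])
    for _ in range(3):
        A=np.c_[2*X,np.ones(len(X))];s=np.linalg.lstsq(A,(X**2).sum(1),rcond=None)[0]
        r=np.sqrt(s[2]+s[:2]@s[:2]);e=np.hypot(*(X-s[:2]).T)-r;X=X[abs(e)<=max(.001,2*e.std())]
    return s[:2].round(4),r.round(4),e.std().round(4)
def look(name):
    o=st();p,d,c=cam("wrist");save(name,p);np.savez(name,p=p,d=d,V=c["view"]);return p,d,c
E
python3 - <<'E'
from h import *
p,d,c=look("w1");P=pts(c,d)
hsv=cv2.cvtColor(p,cv2.COLOR_RGB2HSV)
# height-slice centres: points of ring body top level
m=(P[...,2]>.02)&(P[...,2]<.05)&(d>0)
for k in ell(m):
    mm=cv2.drawContours(np.zeros((400,640),np.uint8),[k],-1,1,-1)>0
    q=P[mm&m];print(cv2.boundingRect(k),q.mean(0).round(4),np.ptp(q,0).round(4),hsv[mm&m].mean(0).round(),circ(c,k,.026))
E
```

```text
t 1.5 tcp [ 0.4575 -0.1575  0.1806] psi 1.036 F [-0.1 -0.4  0.1] w 0.999 g 0.0
(452, 261, 38, 33) [ 0.5561 -0.3224  0.0354] [0.0368 0.0218 0.03  ] [108.  48.  67.] (array([ 0.5594, -0.336 ]), np.float64(0.021), np.float64(0.0013))
(326, 254, 56, 51) [ 0.4433 -0.2695  0.0278] [0.0634 0.065  0.0149] [ 88. 116. 128.] (array([ 0.4424, -0.2718]), np.float64(0.0328), np.float64(0.0006))
(507, 233, 110, 99) [ 0.6504 -0.4053  0.024 ] [0.1067 0.1182 0.0081] [ 23.  11. 188.] (array([ 0.65  , -0.4027]), np.float64(0.0626), np.float64(0.0061))
(289, 165, 62, 60) [ 0.4603 -0.1628  0.0281] [0.0639 0.0637 0.0155] [ 10.  10. 126.] (array([ 0.4596, -0.1642]), np.float64(0.0321), np.float64(0.0002))
```

View pics/w1.png

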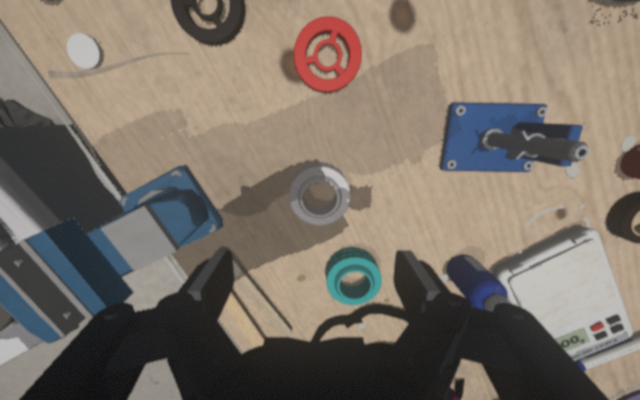

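The wrist view shows the silver ring at (320,194), the turquoise ring at (354,275), and the stand at (505,137) with its post to the right. The silver ring fits a circle of radius 32.1 mm centred at (0.4598, -0.164), which matches its description. I'm grasping it.

servo_tool([
  [[1,0.06,-0.16,-1,0],[1,0,0,-1,0],[1,0,0,-1,0],[1,0,0,-0.8,0],[1,0,0,0,0],[0.5,0,0,0,0],[0.5,0,0,0,0],[0.5,0,0,0,0],[0.5,0,0,0,0],[0.5,0,0,0,0]],
], newtons=50)

```text
t: 2.55
eef_pos: [0.4614, -0.1658, 0.0316]
tool_rot: [0.002, 0.869, 0.494, 0.001]
contact_force: [-1.5, -0.5, 8.7]
gripper_width: 0.704
grasp_force: 55.1
```

servo_tool([
  [[0.5,0,0,1,0],[0.5,0,0,1,0],[0.5,0,0,1,0],[0.5,0.42,0.9,0.95,0],[0.5,0.42,0.9,0,0],[0.5,0.42,0.9,0,0],[0.5,0.42,0.9,0,0],[0.5,0.42,0.9,0,0],[0.5,0.42,0.9,0,0],[0.5,0.42,0.9,0,0],[0.5,0.42,0.9,0,0],[0.5,0,0,0,0],[0.5,0,0,0,0]],
])

```text
t: 3.85
eef_pos: [0.5932, 0.1209, 0.1849]
tool_rot: [0.0, 0.869, 0.495, 0.001]
contact_force: [-0.0, -0.1, -1.9]
gripper_width: 0.707
grasp_force: 56.4
```

```bash
python3 - <<'E'
from h import *
p,d,c=look("w2");P=pts(c,d)
m=(P[...,2]>.009)&(P[...,2]<.03)&(d>0)
for k in ell(m,1500):
    print(cv2.boundingRect(k),circ(c,k,.016))
m=(P[...,2]>.0195)&(P[...,2]<.03)&(d>0)
for k in ell(m,200):
    print("reg",cv2.boundingRect(k),circ(c,k,.0225))
E
```

```text
t 3.9 tcp [0.5932 0.1209 0.1849] psi 1.036 F [-0.  -0.1 -1.9] w 0.707 g 56.4
(517, 195, 123, 103) (array([ 0.8215, -0.1006]), np.float64(0.0667), np.float64(0.0015))
(161, 175, 65, 60) (array([0.4683, 0.1714]), np.float64(0.0351), np.float64(0.0013))
(0, 152, 112, 49) (array([0.3566, 0.2656]), np.float64(0.0595), np.float64(0.002))
(262, 73, 107, 111) (array([0.6249, 0.1714]), np.float64(0.0547), np.float64(0.0001))
(593, 64, 39, 94) (array([0.9059, 0.0344]), np.float64(0.0513), np.float64(0.0034))
reg (523, 197, 117, 101) (array([ 0.8186, -0.096 ]), np.float64(0.0636), np.float64(0.0004))
reg (161, 177, 62, 58) (array([0.4698, 0.1717]), np.float64(0.033), np.float64(0.0005))
reg (465, 168, 33, 47) (array([0.7552, 0.0163]), np.float64(0.0307), np.float64(0.0004))
reg (0, 161, 81, 40) (array([0.3473, 0.2701]), np.float64(0.0421), np.float64(0.0024))
reg (290, 105, 52, 53) (array([0.6249, 0.1717]), np.float64(0.0256), np.float64(0.0002))
reg (603, 64, 29, 94) (array([0.8879, 0.0363]), np.float64(0.0457), np.float64(0.0063))
reg (437, 0, 38, 76) (array([0.7336, 0.1736]), np.float64(0.0539), np.float64(0.0031))
reg (126, 0, 27, 45) (array([0.5316, 0.3472]), np.float64(0.0258), np.float64(0.0001))
```

View pics/w2.png

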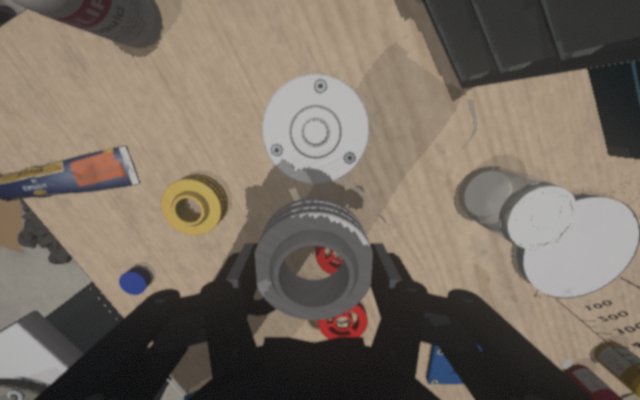

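```bash
cat >> h.py <<'E'
def held(p,d,c,tz,lo,hi,R=.05,bright=60):
    "xy hull circle of held part's points between heights lo..hi rel. to TCP"
    P=pts(c,d);o=bot.get_obs()["eef_pos"];z=P[...,2]-o[2]
    m=(z>lo)&(z<hi)&(np.hypot(*(P[...,:2]-o[:2]).transpose(2,0,1))<R)&(p.max(-1)>bright)
    for k in ell(m,150):
        print("held",cv2.boundingRect(k),circ(c,k,o[2]+tz))
    return P,m
E
python3 - <<'E'
from h import *
p,d,c=look("w3")
for lo in(-.016,-.010,-.004): 
    P,m=held(p,d,c,.0014 if lo==-.004 else -.0056,lo,.02)
    print(lo,np.percentile(P[m][:,2],[2,50,98]).round(4),P[m].mean(0).round(4))
B=(P[...,2]>.05)&(d>0);B[:, :400]=0;B[150:]=0;print("box",P[B].min(0).round(3),P[B].max(0).round(3),ray(c,462,97,0).round(3))
E
```

```text
t 3.9 tcp [0.593  0.1192 0.1846] psi 1.034 F [ 0.2 -1.2 -2.2] w 0.702 g 56.4
held (375, 243, 23, 33) (array([0.6269, 0.1048]), np.float64(0.01), np.float64(0.001))
held (231, 243, 22, 34) (array([0.5639, 0.1419]), np.float64(0.0103), np.float64(0.001))
held (254, 205, 119, 115) (array([0.593 , 0.1208]), np.float64(0.0331), np.float64(0.0005))
-0.016 [0.17   0.1798 0.1966] [0.595  0.1234 0.1809]
held (376, 245, 22, 31) (array([0.6262, 0.1043]), np.float64(0.0095), np.float64(0.0009))
held (231, 245, 20, 32) (array([0.5624, 0.1422]), np.float64(0.0089), np.float64(0.0015))
held (254, 209, 119, 111) (array([0.5927, 0.12  ]), np.float64(0.0324), np.float64(0.0003))
-0.01 [0.1754 0.18   0.1974] [0.5951 0.1234 0.1818]
held (378, 250, 20, 26) (array([0.6254, 0.1073]), np.float64(0.0078), np.float64(0.0009))
held (231, 250, 18, 27) (array([0.566 , 0.1426]), np.float64(0.008), np.float64(0.0005))
held (269, 230, 90, 81) (array([0.5936, 0.1215]), np.float64(0.0225), np.float64(0.0003))
-0.004 [0.1804 0.1854 0.2011] [0.5954 0.1232 0.1857]
box [0.773 0.076 0.05 ] [0.889 0.2   0.167] [0.773 0.12  0.   ]
```

The view shows the base at (316,131), the brass ring at (192,207), and the silver ring held in the gripper at (314,262), centred on the TCP. Base centre is (0.6249, 0.1715), with a plate radius of 54.7 mm and a register radius of about 25.6 mm, both as described. I'm placing the ring.

servo_tool([
  [[0.5,0.4,0.64,0,0],[0.5,0.4,0.64,0,0],[0.5,0,0,-0.9,0],[0.5,0,0,-0.9,0],[0.5,0,0,-0.8,0],[0.5,0,0,-0.3,0],[0.5,0,0,-0.2,0],[0.5,0,0,-0.2,0],[0.5,0,0,-0.15,0],[0.5,0,0,0,0]],
])

```text
t: 4.95
eef_pos: [0.6262, 0.1713, 0.0477]
tool_rot: [0.0, 0.869, 0.494, 0.001]
contact_force: [-1.6, -0.9, 4.1]
gripper_width: 0.708
grasp_force: 57.0
```

servo_tool([
  [[0.5,0,0,-0.05,0],[0.5,0,0,-0.05,0],[0.5,0,0,0,0]],
])

```text
t: 5.25
eef_pos: [0.6263, 0.1713, 0.0475]
tool_rot: [0.001, 0.869, 0.494, 0.001]
contact_force: [-12.1, -5.4, 34.1]
gripper_width: 0.705
grasp_force: 60.2
```

servo_tool([
  [[0.5,0,0,0.1,0],[1,0,0,0,0],[1,0,0,0,0],[1,0,0,0,0],[1,0,0,0.5,0],[1,0,0,1,0],[1,-0.6,-0.2,1,0],[1,-0.6,-0.2,1,0],[1,0,0,0,0],[1,0,0,0,0]],
])

```text
t: 6.25
eef_pos: [0.5774, 0.155, 0.1869]
tool_rot: [0.0, 0.869, 0.494, 0.001]
contact_force: [0.3, 1.1, -0.2]
gripper_width: 0.998
grasp_force: 0.0
```

```bash
python3 - <<'E'
from h import *
p,d,c=look("w4");P=pts(c,d)
m=(P[...,2]>.034)&(P[...,2]<.06)&(d>0)
for k in ell(m,1500):
    mm=cv2.drawContours(np.zeros((400,640),np.uint8),[k],-1,1,-1)>0;q=P[mm&m]
    print(cv2.boundingRect(k),circ(c,k,.042),np.percentile(q[:,2],[10,50,90,98]).round(4))
    x,y,w,h=cv2.boundingRect(k)
    # tilt: plane fit of body-top points
    s=q[(q[:,2]>.039)&(q[:,2]<.045)];A=np.c_[s[:,:2]-s[:,:2].mean(0),np.ones(len(s))];print("plane",np.linalg.lstsq(A,s[:,2],rcond=None)[0].round(4))
m=(P[...,2]>.046)&(P[...,2]<.06)&(d>0)
for k in ell(m,300): print("reg",cv2.boundingRect(k),circ(c,k,.048))
m=(P[...,2]>.02)&(P[...,2]<.05)&(d>0)
for k in ell(m,700): print("low",cv2.boundingRect(k),circ(c,k,.026))
m=(P[...,2]>.009)&(P[...,2]<.05)&(d>0)
for k in ell(m,1500): print("base",cv2.boundingRect(k),circ(c,k,.016))
E
```

```text
t 6.2 tcp [0.5774 0.155  0.1869] psi 1.034 F [ 0.3  1.1 -0.2] w 0.998 g 0.0
(316, 120, 66, 67) (array([0.6261, 0.172 ]), np.float64(0.032), np.float64(0.0002)) [0.0417 0.043  0.0493 0.0503]
plane [0.0015 0.0016 0.0427]
(446, 0, 79, 99) (array([0.7553, 0.1842]), np.float64(0.0511), np.float64(0.0063)) [0.0371 0.045  0.0569 0.0592]
plane [ 0.2476 -0.001   0.0415]
reg (504, 194, 52, 52) (array([0.7561, 0.0152]), np.float64(0.0316), np.float64(0.0003))
reg (326, 132, 47, 47) (array([0.6261, 0.1721]), np.float64(0.0219), np.float64(0.0002))
reg (146, 4, 33, 62) (array([0.532 , 0.3473]), np.float64(0.0253), np.float64(0.0004))
reg (476, 0, 49, 98) (array([0.7648, 0.1835]), np.float64(0.0434), np.float64(0.0045))
low (193, 197, 60, 54) (array([0.4715, 0.1724]), np.float64(0.0324), np.float64(0.0005))
low (489, 186, 56, 57) (array([0.7549, 0.0164]), np.float64(0.0328), np.float64(0.0005))
low (13, 181, 104, 38) (array([0.3406, 0.2837]), np.float64(0.053), np.float64(0.0058))
low (315, 120, 67, 67) (array([0.6267, 0.1693]), np.float64(0.0341), np.float64(0.0004))
low (153, 10, 38, 61) (array([0.5322, 0.3464]), np.float64(0.0258), np.float64(0.0003))
low (441, 0, 87, 110) (array([0.7704, 0.1807]), np.float64(0.0568), np.float64(0.0072))
base (257, 284, 51, 44) (array([0.4644, 0.0425]), np.float64(0.0324), np.float64(0.0006))
base (341, 242, 53, 48) (array([0.5817, 0.0386]), np.float64(0.0322), np.float64(0.0004))
base (537, 211, 103, 100) (array([ 0.8197, -0.1005]), np.float64(0.0676), np.float64(0.0016))
base (193, 194, 62, 57) (array([0.4684, 0.1711]), np.float64(0.0347), np.float64(0.0013))
base (13, 172, 131, 47) (array([0.3483, 0.2882]), np.float64(0.0712), np.float64(0.0064))
base (293, 97, 104, 105) (array([0.6248, 0.1715]), np.float64(0.0547), np.float64(0.0001))
base (441, 0, 87, 110) (array([0.786 , 0.1821]), np.float64(0.0566), np.float64(0.0081))
```

View pics/w4.png

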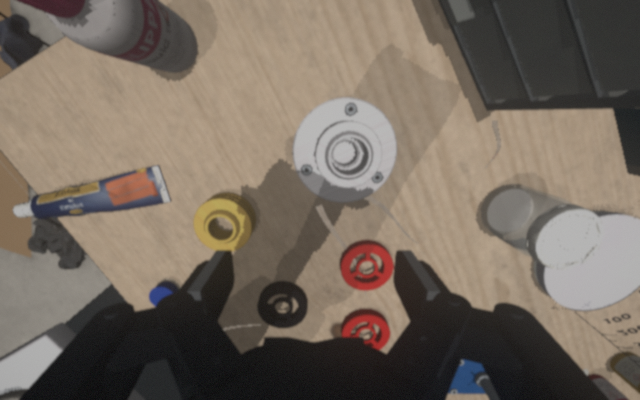

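The silver ring sits at (348,153) in the image, level, with its body top at 42.7 mm and centred on (0.6261, 0.172). It is home. Next is the brass ring at (222,222), about (0.471, 0.172).

servo_tool([
  [[1,-0.88,0.14,0,0],[1,-0.88,0.14,0,0],[1,-0.9,0.15,-0.5,0],[1,0,0,-1,0],[1,0,0,-1,0],[1,0,0,-0.9,0],[1,0,0,-0.5,0],[1,0,0,0,0],[0.5,0,0,0,0],[0.5,0,0,0,0],[0.5,0,0,0,0],[0.5,0,0,0,0],[0.5,0,0,0,0]],
], newtons=60)

```text
t: 7.6
eef_pos: [0.4713, 0.1727, 0.0311]
tool_rot: [0.0, 0.869, 0.494, 0.001]
contact_force: [-1.9, -0.8, 6.6]
gripper_width: 0.71
grasp_force: 65.2
```

servo_tool([
  [[0.5,0,0,1,0],[0.5,0,0,1,0],[0.5,0,0,1,0],[0.5,0.78,-0.32,0.9,0],[0.5,0.78,-0.32,0,0],[0.5,0.78,-0.32,0,0],[0.5,0.78,-0.32,0,0],[0.5,0,0,0,0],[0.5,0,0,0,0]],
])

```text
t: 8.5
eef_pos: [0.5954, 0.1203, 0.1855]
tool_rot: [-0.0, 0.87, 0.494, -0.0]
contact_force: [-0.2, 0.4, -3.6]
gripper_width: 0.702
grasp_force: 68.4
```

```bash
python3 - <<'E'
from h import *
p,d,c=look("w5");P=pts(c,d)
for a,b,z in((.034,.06,.042),(.046,.06,.048)):
  m=(P[...,2]>a)&(P[...,2]<b)&(d>0)
  for k in ell(m,500): print(z,cv2.boundingRect(k),circ(c,k,z))
for lo in(-.012,-.010,-.003): 
    P,m=held(p,d,c,.002 if lo==-.003 else -.005,lo,.02)
    print(lo,np.percentile(P[m][:,2],[2,50,98]).round(4))
st()
E
```

```text
t 8.5 tcp [0.5954 0.1203 0.1855] psi 1.033 F [-0.2  0.4 -3.6] w 0.702 g 68.4
0.042 (616, 359, 24, 37) (array([ 0.8228, -0.2935]), np.float64(0.0316), np.float64(0.0034))
0.042 (470, 170, 54, 58) (array([0.7533, 0.0189]), np.float64(0.0309), np.float64(0.0004))
0.042 (280, 96, 69, 71) (array([0.6262, 0.1718]), np.float64(0.0318), np.float64(0.0001))
0.042 (615, 59, 25, 100) (array([0.8753, 0.0406]), np.float64(0.047), np.float64(0.0016))
0.042 (444, 0, 48, 73) (array([0.7743, 0.1731]), np.float64(0.0318), np.float64(0.0041))
0.042 (98, 0, 44, 42) (array([0.5335, 0.3443]), np.float64(0.0257), np.float64(0.0004))
0.048 (291, 108, 48, 49) (array([0.6262, 0.172 ]), np.float64(0.022), np.float64(0.0002))
0.048 (453, 0, 39, 72) (array([0.7662, 0.171 ]), np.float64(0.0317), np.float64(0.0031))
held (375, 243, 23, 35) (array([0.629 , 0.1061]), np.float64(0.01), np.float64(0.0013))
held (230, 243, 22, 34) (array([0.5675, 0.1415]), np.float64(0.0101), np.float64(0.0015))
held (254, 211, 119, 111) (array([0.5946, 0.1204]), np.float64(0.0324), np.float64(0.0004))
-0.012 [0.1755 0.1811 0.1984]
held (376, 245, 22, 33) (array([0.6278, 0.1055]), np.float64(0.0094), np.float64(0.0015))
held (230, 245, 22, 32) (array([0.5664, 0.1427]), np.float64(0.0095), np.float64(0.0011))
held (254, 211, 119, 111) (array([0.5945, 0.1203]), np.float64(0.0323), np.float64(0.0003))
-0.01 [0.1769 0.1811 0.1985]
held (230, 252, 18, 25) (array([0.5667, 0.1462]), np.float64(0.0069), np.float64(0.0008))
held (379, 251, 19, 27) (array([0.631, 0.108]), np.float64(0.0071), np.float64(0.0011))
held (276, 240, 75, 68) (array([0.5954, 0.1218]), np.float64(0.0189), np.float64(0.0003))
-0.003 [0.1828 0.1873 0.2034]
t 8.6 tcp [0.5946 0.1212 0.1855] psi 1.034 F [-0.5 -0.  -3.9] w 0.707 g 68.4
```

servo_tool([
  [[0.5,0.4,0.64,0,0],[0.5,0.39,0.64,0,0],[0.5,0,0,-0.9,0],[0.5,0,0,-0.9,0],[0.5,0,0,-0.4,0],[0.5,0,0,-0.2,0],[0.5,0,0,-0.15,0],[0.5,0,0,-0.15,0],[0.5,0,0,-0.1,0],[0.5,0,0,-0.06,0],[0.5,0,0,0,0]],
])

```text
t: 9.65
eef_pos: [0.6277, 0.1724, 0.0733]
tool_rot: [0.0, 0.869, 0.494, 0.001]
contact_force: [-2.7, -1.3, 5.5]
gripper_width: 0.706
grasp_force: 69.3
```

Height matches home (0.073). A light press, then release, back off and look.

servo_tool([
  [[0.5,0,0,-0.06,0],[0.5,0,0,0,0],[0.5,0,0,0.06,0],[1,0,0,0,0],[1,0,0,0,0],[1,0,0,0,0],[1,0,0,0.5,0],[1,0,0,1,0],[1,-0.4,-0.65,1,0],[1,-0.4,-0.65,0.6,0],[1,0,0,0,0],[1,0,0,0,0]],
])

```text
t: 10.85
eef_pos: [0.5956, 0.12, 0.1957]
tool_rot: [0.0, 0.87, 0.494, 0.001]
contact_force: [-0.9, 0.8, -0.2]
gripper_width: 1.003
grasp_force: 0.0
```

```bash
python3 - <<'E'
from h import *
p,d,c=look("w6");P=pts(c,d)
m=(P[...,2]>.06)&(P[...,2]<.085)&(d>0)
for k in ell(m,500):
    mm=cv2.drawContours(np.zeros((400,640),np.uint8),[k],-1,1,-1)>0;q=P[mm&m]
    print(cv2.boundingRect(k),circ(c,k,.068),np.percentile(q[:,2],[10,50,90,98]).round(4))
    s=q[(q[:,2]>.065)&(q[:,2]<.071)];A=np.c_[s[:,:2]-s[:,:2].mean(0),np.ones(len(s))];print("plane",np.linalg.lstsq(A,s[:,2],rcond=None)[0].round(4))
m=(P[...,2]>.072)&(P[...,2]<.085)&(d>0)
for k in ell(m,300): print("reg",cv2.boundingRect(k),circ(c,k,.0745))
E
```

```text
t 10.8 tcp [0.5956 0.12   0.1957] psi 1.033 F [-0.9  0.8 -0.2] w 1.003 g 0.0
(479, 174, 60, 62) (array([0.7535, 0.0187]), np.float64(0.0311), np.float64(0.0005)) [0.0619 0.0683 0.0829 0.0845]
plane [-0.0339  0.0491  0.0673]
(279, 95, 72, 75) (array([0.627 , 0.1717]), np.float64(0.0319), np.float64(0.0)) [0.0678 0.0689 0.0751 0.0763]
plane [-0.0008 -0.0008  0.0686]
(455, 0, 76, 83) (array([0.7934, 0.1679]), np.float64(0.0406), np.float64(0.0005)) [0.0655 0.0721 0.0823 0.0843]
plane [0.0066 0.0014 0.0674]
(80, 0, 50, 38) (array([0.5331, 0.3442]), np.float64(0.0257), np.float64(0.0004)) [0.0627 0.0722 0.0821 0.0843]
plane [-0.0036  0.0205  0.0679]
reg (489, 178, 50, 58) (array([0.7571, 0.0139]), np.float64(0.0303), np.float64(0.0002))
reg (293, 112, 43, 43) (array([0.6271, 0.1718]), np.float64(0.0184), np.float64(0.0002))
reg (466, 0, 38, 69) (array([0.7759, 0.1676]), np.float64(0.0259), np.float64(0.003))
reg (80, 0, 40, 34) (array([0.5315, 0.346 ]), np.float64(0.0247), np.float64(0.0004))
```

The brass ring is home: level, body top at 68.6 mm, centred on (0.627, 0.1717). Now the pin; first a rough position from the top depth.

```bash
python3 - <<'E'
from h import *
z=np.load("top.npz");c=bot.get_calibration("top");P=pts(c,z["d"])
w=P[150:205,375:430].reshape(-1,3)
for a,b in((.095,.12),(.06,.09),(.006,.014)):
    s=w[(w[:,2]>a)&(w[:,2]<b)];print(a,len(s),s.mean(0).round(4),np.ptp(s,0).round(3))
z=np.load("w1.npz");c=bot.get_calibration("wrist");c["view"]=z["V"];P=pts(c,z["d"])
w=P[80:190,430:600].reshape(-1,3)
for a,b in((.105,.125),(.095,.125),(.06,.09),(.006,.014)):
    s=w[(w[:,2]>a)&(w[:,2]<b)];print(a,len(s),s.mean(0).round(4),np.ptp(s,0).round(3))
    if a<.01: r=cv2.minAreaRect((s[:,:2]*1000).astype(np.float32));print(r)
E
```

```text
0.095 24 [ 0.6381 -0.2003  0.111 ] [0.011 0.013 0.021]
0.06 91 [ 0.6545 -0.2103  0.0724] [0.052 0.044 0.028]
0.006 526 [ 0.6407 -0.2019  0.0096] [0.166 0.162 0.008]
0.105 505 [ 0.6363 -0.2016  0.112 ] [0.014 0.015 0.012]
0.095 737 [ 0.6357 -0.2012  0.1082] [0.014 0.015 0.022]
0.06 1374 [ 0.6457 -0.2056  0.0723] [0.054 0.047 0.03 ]
0.006 4890 [ 0.6365 -0.1995  0.0107] [0.115 0.106 0.008]
((642.58837890625, -205.959716796875), (70.06242370605469, 96.80534362792969), 58.11603927612305)
```

servo_tool([
  [[0.6,0.13,-1,0.4,-0.04],[0.6,0.13,-1,0.4,-0.04],[0.6,0.13,-1,0.4,-0.04],[0.6,0.13,-1,0.4,-0.04],[0.6,0.13,-1,0,0],[0.6,0.13,-1,0,0],[0.6,0.13,-1,0,0],[0.6,0.13,-1,0,0],[0.6,0,0,0,0],[0.6,0,0,0,0]],
])

```text
t: 11.9
eef_pos: [0.6369, -0.1995, 0.2571]
tool_rot: [-0.001, 0.874, 0.486, -0.001]
contact_force: [0.2, 0.8, 0.2]
gripper_width: 0.601
grasp_force: 0.0
```

```bash
python3 - <<'E'
from h import *
p,d,c=look("w7");P=pts(c,d);q=P.reshape(-1,3)
n=np.hypot(q[:,0]-.6365,q[:,1]+.2005)<.08
for a,b in((.11,.125),(.1,.125),(.06,.09)):
    s=q[n&(q[:,2]>a)&(q[:,2]<b)];print(a,len(s),s.mean(0).round(4),np.ptp(s,0).round(3))
m=(P[...,2]>.108)&(P[...,2]<.125)&n.reshape(400,640)
for k in ell(m,30): print(cv2.boundingRect(k),circ(c,k,.113))
E
```

```text
t 11.9 tcp [ 0.6369 -0.1995  0.2571] psi 1.014 F [0.2 0.8 0.2] w 0.601 g 0.0
0.11 149 [ 0.6394 -0.2029  0.1134] [0.014 0.013 0.006]
0.1 182 [ 0.6398 -0.2021  0.1118] [0.014 0.014 0.016]
0.06 597 [ 0.6553 -0.2109  0.0727] [0.053 0.047 0.03 ]
(312, 189, 13, 14) (array([ 0.6393, -0.2027]), np.float64(0.007), np.float64(0.0002))
```

View pics/w7.png

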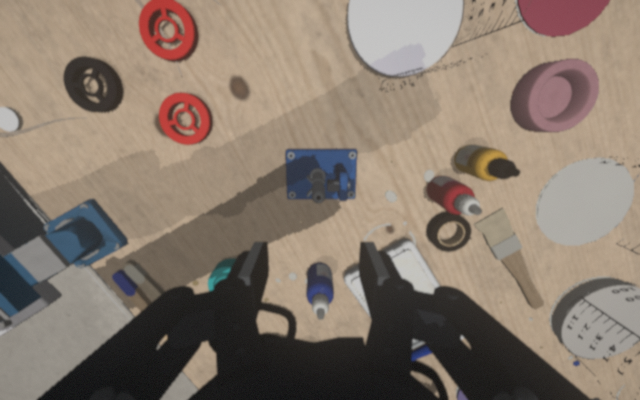

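The view shows the pin top at (318,196), post to its right and the clip's open side to the left. The top fits a 7.0 mm radius at (0.6393, -0.2027), height 113 mm, as described. I'm grasping with the fingers closing along the stand's x.

servo_tool([
  [[0.6,0.06,-0.08,-1,0],[0.6,0,0,-1,0],[0.6,0,0,-1,0],[0.6,0,0,-0.5,0],[0.6,0,0,-0.22,0],[0.6,0,0,0,0],[0,0,0,0,0],[0,0,0,0,0],[0,0,0,0,0],[0,0,0,0,0],[0,0,0,0,0],[0,0,0,0,0]],
], newtons=80)

```text
t: 13.15
eef_pos: [0.6403, -0.2028, 0.1123]
tool_rot: [0.001, 0.874, 0.486, 0.001]
contact_force: [0.3, 1.0, 6.6]
gripper_width: 0.13
grasp_force: 78.1
```

servo_tool([
  [[0,-0.15,0.093,0,0],[0,-0.15,0.093,0,0],[0,-0.15,0.093,0,0],[0,-0.15,0.093,0,0],[0,-0.15,0.093,0,0],[0,-0.15,0.093,0,0],[0,-0.15,0.093,0,0],[0,-0.15,0.093,0,0],[0,0,0,0,0]],
])

```text
t: 14.05
eef_pos: [0.589, -0.1718, 0.1097]
tool_rot: [-0.001, 0.874, 0.486, -0.001]
contact_force: [-0.5, -0.3, -0.8]
gripper_width: 0.132
grasp_force: 78.2
```

servo_tool([
  [[0,0,0,1,0],[0,0,0,1,0],[0,0,0,1,0],[0,0.02,0.9,0.25,0],[0,0.02,0.9,0,0],[0,0.02,0.9,0,0],[0,0.02,0.9,0,0],[0,0.02,0.9,0,0],[0,0.02,0.9,0,0],[0,0.02,0.9,0,0],[0,0.02,0.9,0,0],[0,0,0,0,0],[0,0,0,0,0],[0,0,0,0,0]],
])

```text
t: 15.45
eef_pos: [0.5971, 0.1135, 0.2395]
tool_rot: [0.0, 0.874, 0.485, -0.001]
contact_force: [0.1, -0.7, -0.1]
gripper_width: 0.126
grasp_force: 78.3
```

```bash
python3 - <<'E'
from h import *
p,d,c=look("w8");P=pts(c,d);o=bot.get_obs()["eef_pos"]
q=P.reshape(-1,3);n=(np.hypot(*(q[:,:2]-o[:2]).T)<.03)
for a in np.arange(.10,.30,.01):
    s=q[n&(q[:,2]>a)&(q[:,2]<a+.01)]
    if len(s)>5: print(round(a,3),len(s),s.mean(0).round(4),np.ptp(s,0).round(3))
for a,b,z in((.072,.085,.0745),(.06,.085,.068)):
  m=(P[...,2]>a)&(P[...,2]<b)&(d>0)
  for k in ell(m,300): print("reg",cv2.boundingRect(k),circ(c,k,z))
st()
E
```

```text
t 15.4 tcp [0.5971 0.1135 0.2395] psi 1.014 F [ 0.1 -0.7 -0.1] w 0.126 g 78.3
0.14 240 [0.5981 0.1163 0.1456] [0.021 0.02  0.01 ]
0.15 73 [0.5987 0.1169 0.1553] [0.012 0.009 0.01 ]
0.16 76 [0.5987 0.1171 0.165 ] [0.012 0.008 0.01 ]
0.17 96 [0.5986 0.1172 0.1751] [0.012 0.01  0.01 ]
0.18 105 [0.5986 0.1172 0.1852] [0.012 0.009 0.01 ]
0.19 124 [0.5989 0.1172 0.1952] [0.011 0.008 0.01 ]
0.2 133 [0.5988 0.1174 0.2053] [0.01  0.008 0.01 ]
0.21 149 [0.5989 0.1176 0.2151] [0.01  0.007 0.01 ]
0.22 462 [0.6008 0.1208 0.226 ] [0.032 0.02  0.01 ]
0.23 804 [0.6005 0.1201 0.2354] [0.033 0.028 0.01 ]
0.24 1011 [0.5995 0.1185 0.244 ] [0.032 0.028 0.01 ]
0.25 779 [0.5999 0.1196 0.2555] [0.044 0.033 0.01 ]
0.26 1710 [0.6022 0.1213 0.2654] [0.05  0.038 0.01 ]
0.27 2143 [0.6042 0.1168 0.2736] [0.059 0.049 0.009]
0.28 1212 [0.6056 0.1282 0.2864] [0.033 0.029 0.01 ]
0.29 3224 [0.6049 0.1272 0.2956] [0.042 0.03  0.01 ]
reg (291, 106, 37, 38) (array([0.6272, 0.1718]), np.float64(0.0184), np.float64(0.0003))
reg (591, 32, 38, 114) (array([0.9203, 0.0434]), np.float64(0.0617), np.float64(0.0044))
reg (429, 0
[... 160 characters left out ...]

reg (567, 358, 33, 28) (array([ 0.7748, -0.3085]), np.float64(0.0262), np.float64(0.0027))
reg (599, 335, 36, 28) (array([ 0.8235, -0.2917]), np.float64(0.0254), np.float64(0.0032))
reg (454, 158, 47, 52) (array([0.7537, 0.0186]), np.float64(0.0303), np.float64(0.0003))
reg (278, 92, 63, 65) (array([0.6272, 0.1718]), np.float64(0.0318), np.float64(0.0001))
reg (580, 32, 49, 114) (array([0.9076, 0.0418]), np.float64(0.0581), np.float64(0.0031))
reg (422, 0, 68, 79) (array([0.7912, 0.1713]), np.float64(0.0426), np.float64(0.0006))
reg (113, 0, 38, 47) (array([0.5334, 0.3447]), np.float64(0.0259), np.float64(0.0002))
t 15.5 tcp [0.5973 0.1132 0.2397] psi 1.013 F [ 1.1 -0.4 -1.4] w 0.128 g 78.3
```

View pics/w8.png

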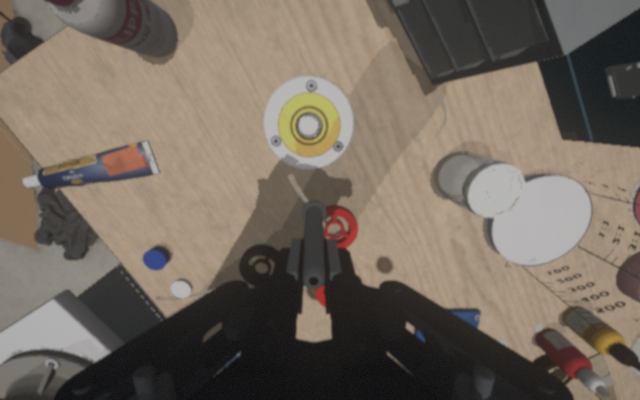

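The pin hangs upright at (313,240), foot towards the camera, with its underside 99.7 mm below the TCP. The brass register is at (309,125), centred on (0.6272, 0.1718). I'm inserting the pin.

servo_tool([
  [[0,0.36,0.73,0,0],[0,0.37,0.73,0,0],[0,0,0,-0.8,0],[0,0,0,-0.5,0],[0,0,0,0,0],[0,0,0,-0.3,0],[0,0,0,-0.3,0],[0,0,0,-0.3,0],[0,0,0,-0.3,0],[0,0,0,0,0]],
])

```text
t: 16.5
eef_pos: [0.6256, 0.1729, 0.1382]
tool_rot: [-0.0, 0.874, 0.486, -0.002]
contact_force: [-1.0, -0.6, -1.2]
gripper_width: 0.134
grasp_force: 78.4
```

servo_tool([
  [[0,0,-0.03,-0.25,0],[0,0,0,-0.2,0],[0,0,0,-0.15,0],[0,0,0,-0.1,0],[0,0,0,-0.08,0],[0,0,0,0,0]],
])

```text
t: 17.1
eef_pos: [0.6266, 0.1722, 0.1088]
tool_rot: [-0.0, 0.874, 0.486, -0.0]
contact_force: [0.0, 0.0, -1.5]
gripper_width: 0.13
grasp_force: 78.4
```

servo_tool([
  [[0,0,0,-0.05,0],[0,0,0,-0.05,0],[0,0,0,0,0]],
])

```text
t: 17.4
eef_pos: [0.6284, 0.1733, 0.1083]
tool_rot: [0.0, 0.874, 0.486, 0.002]
contact_force: [-3.0, -0.8, 14.0]
gripper_width: 0.128
grasp_force: 80.4
```

servo_tool([
  [[0.4,0,0,0.05,0],[0.4,0,0,0,0],[0.4,0,0,0,0],[0.4,0,0,1,0],[0.4,0,0,1,0],[0.4,-0.4,-0.65,1,0],[0.8,-0.4,-0.65,0.3,0],[1,0,0,0,0],[1,0,0,0,0]],
])

```text
t: 18.3
eef_pos: [0.5949, 0.1198, 0.239]
tool_rot: [0.0, 0.874, 0.485, 0.0]
contact_force: [0.2, -0.5, 0.0]
gripper_width: 0.894
grasp_force: 0.0
```

```bash
python3 - <<'E'
from h import *
p,d,c=look("w9");P=pts(c,d);q=P.reshape(-1,3);n=np.hypot(q[:,0]-.626,q[:,1]-.172)<.028
for a in np.arange(.075,.13,.006):
    s=q[n&(q[:,2]>a)&(q[:,2]<a+.006)]
    if len(s)>3: print(round(a,3),len(s),s.mean(0).round(4),np.ptp(s,0).round(3))
s=q[n&(q[:,2]>.1)];print(np.percentile(s[:,2],[50,90,99]).round(4))
m=(P[...,2]>.104)&(P[...,2]<.13)&n.reshape(400,640)
for k in ell(m,30): print("top",cv2.boundingRect(k),circ(c,k,.109))
m=(P[...,2]>.06)&(P[...,2]<.13)&np.isfinite(d)&(p[...,0]>p[...,2]*1.4)
for k in ell(m,500): print("brass",cv2.boundingRect(k),circ(c,k,.068))
m=(P[...,2]>.008)&(P[...,2]<.022)&(p.max(-1)<110)
for k in ell(m,400): print("dark",cv2.boundingRect(k),circ(c,k,.014))
E
```

```text
t 18.3 tcp [0.5949 0.1198 0.239 ] psi 1.014 F [ 0.2 -0.5  0. ] w 0.894 g 0.0
0.075 275 [0.6277 0.1725 0.0758] [0.034 0.034 0.006]
0.081 4 [0.6289 0.1768 0.0852] [0.01  0.006 0.005]
0.105 163 [0.627  0.1721 0.1091] [0.014 0.014 0.006]
0.111 37 [0.6266 0.1724 0.1114] [0.009 0.009 0.002]
[0.3604 0.3604 0.3604]
top (306, 124, 16, 17) (array([0.6269, 0.172 ]), np.float64(0.0068), np.float64(0.0001))
brass (284, 98, 61, 63) (array([0.6268, 0.1713]), np.float64(0.0314), np.float64(0.0001))
dark (244, 249, 44, 41) (array([0.4637, 0.0412]), np.float64(0.0326), np.float64(0.0005))
dark (544, 67, 31, 77) (array([0.894 , 0.0375]), np.float64(0.0456), np.float64(0.0052))
```

View pics/w9.png

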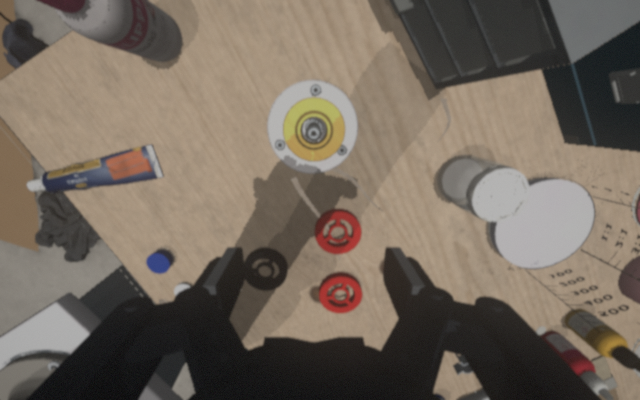

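The pin is seated: its top at (314,132) stands at about 0.110 m, centred and upright. Now the black cap at (265,268), centred on (0.464, 0.0413).

servo_tool([
  [[1,-0.82,-0.49,-0.5,0],[1,-0.82,-0.49,-0.5,0],[1,-0.82,-0.49,-0.5,0],[1,-0.82,-0.49,-0.5,0],[1,0,0,-1,0],[1,0,0,-1,0],[1,0,0,-0.8,0],[1,0,0,-0.5,0],[1,0,0,0,0]],
], newtons=40)

```text
t: 19.25
eef_pos: [0.4614, 0.0431, 0.0238]
tool_rot: [-0.002, 0.873, 0.487, -0.003]
contact_force: [-0.1, -0.4, -0.2]
gripper_width: 1.004
grasp_force: 0.0
```

servo_tool([
  [[1,0.06,-0.03,0,0],[0.5,0,0,0,0],[0.5,0,0,0,0],[0.5,0,0,0,0],[0.5,0,0,0,0],[0.5,0,0,0,0]],
])

```text
t: 19.85
eef_pos: [0.4672, 0.0411, 0.0286]
tool_rot: [0.001, 0.874, 0.486, 0.001]
contact_force: [-1.7, 0.6, 8.3]
gripper_width: 0.695
grasp_force: 40.9
```

servo_tool([
  [[0.5,0,0,0.5,0],[0.5,0,0,1,0],[0.5,0,0,1,0],[0.5,0,0,1,0],[0.5,0.8,0.5,0.8,0],[0.5,0.8,0.5,0.4,0],[0.5,0.8,0.5,0.3,0],[0.5,0.78,0.5,0.2,0],[0.5,0,0,0,0],[0.5,0,0,0,0]],
])

```text
t: 20.85
eef_pos: [0.5932, 0.1212, 0.2354]
tool_rot: [-0.0, 0.874, 0.486, 0.0]
contact_force: [0.0, -0.6, 0.2]
gripper_width: 0.691
grasp_force: 43.2
```

```bash
python3 - <<'E'
from h import *
p,d,c=look("w10")
P=pts(c,d);o=bot.get_obs()["eef_pos"]
z=P[...,2]-o[2]
m=(z>-.03)&(z<-.003)&(np.hypot(*(P[...,:2]-o[:2]).transpose(2,0,1))<.045)
print(np.percentile(z[m],[2,25,50,75,98]).round(4))
t=np.median(z[m])
for lo in (-.03,-.02):
  for k in ell((z>lo)&m,300): print(lo,cv2.boundingRect(k),circ(c,k,o[2]+t))
n=np.hypot(P[...,0]-.627,P[...,1]-.172)<.02
for k in ell(n&(P[...,2]>.1)&(P[...,2]<.13),30): print("pin",cv2.boundingRect(k),circ(c,k,.109))
st()
E
```

```text
t 20.9 tcp [0.5932 0.1212 0.2354] psi 1.016 F [ 0.  -0.6  0.2] w 0.691 g 43.2
[-0.0247 -0.0147 -0.014  -0.0135 -0.0053]
-0.03 (244, 206, 140, 108) (array([0.5918, 0.12  ]), np.float64(0.0333), np.float64(0.0003))
-0.02 (244, 210, 140, 104) (array([0.5896, 0.1206]), np.float64(0.0331), np.float64(0.0019))
pin (309, 125, 15, 16) (array([0.6267, 0.1721]), np.float64(0.0068), np.float64(0.0002))
t 20.9 tcp [0.5925 0.1203 0.235 ] psi 1.015 F [ 0.2 -0.9 -0.9] w 0.687 g 43.2
```

View pics/w10.png

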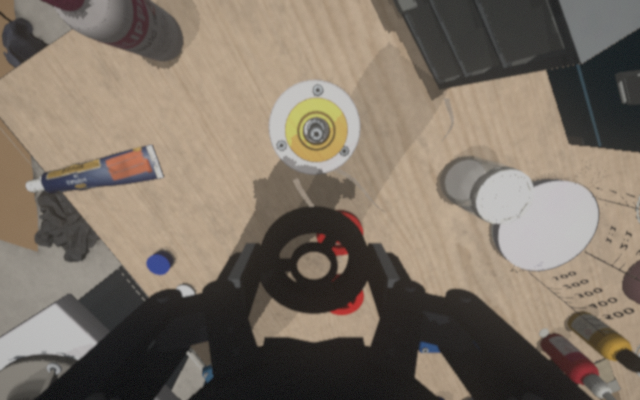

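```bash
python3 - <<'E'
from h import *
z=np.load("w10.npz");p,d=z["p"],z["d"];c=bot.get_calibration("wrist");c["view"]=z["V"];P=pts(c,d)
m=(P[...,2]<.19)&(P[...,2]>-.1)
for k in ell(m[235:295,280:350],200): k=k+[280,235];print("hole",cv2.boundingRect(k),circ(c,k,.2207))
m=(P[...,2]>.205)&(P[...,2]<.228)&(d>0);m[:,:262]=0;m[:,368:]=0
for k in ell(m,500): print("rim",cv2.boundingRect(k)); k=k[(k[:,0,0]>264)&(k[:,0,0]<366)];k=k[k[:,0,1]<250];print(circ(c,k,.2207))
E
```

```text
hole (297, 252, 33, 26) (array([0.5909, 0.1189]), np.float64(0.0087), np.float64(0.0003))
hole (333, 242, 15, 33) (array([0.6004, 0.1174]), np.float64(0.0105), np.float64(0.0007))
hole (280, 235, 45, 23) (array([0.5904, 0.1218]), np.float64(0.0169), np.float64(0.0005))
rim (262, 206, 106, 108)
(array([0.5942, 0.1241]), np.float64(0.029), np.float64(0.0001))
```

servo_tool([
  [[0.5,0.43,0.65,0,0],[0.5,0.43,0.64,0,0],[0.5,0,0,-0.9,0],[0.5,0,0,-0.9,0],[0.5,0,0,-0.4,0],[0.5,0,0,0,0],[0.5,0,0,-0.2,0],[0.5,0,0,-0.2,0],[0.5,0,0,-0.2,0],[0.5,0,0,0,0]],
])

```text
t: 21.9
eef_pos: [0.6273, 0.1721, 0.1222]
tool_rot: [-0.0, 0.874, 0.486, -0.001]
contact_force: [0.2, -0.4, -0.7]
gripper_width: 0.693
grasp_force: 43.2
```

```bash
python3 - <<'E'
from h import *
p,d,c=look("w11");P=pts(c,d)
cv2.imwrite("pics/w11c.png",cv2.resize(p[180:340,220:420,::-1],None,fx=3,fy=3))
E
```

```text
t 21.9 tcp [0.6273 0.1721 0.1222] psi 1.015 F [ 0.2 -0.4 -0.7] w 0.693 g 43.2
```

View pics/w11c.png

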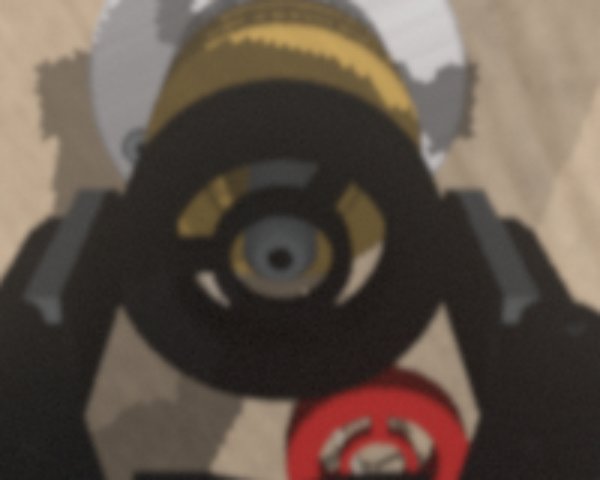

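The pin top at crop (280,255) sits inside the hub hole, whose centre is about (282,255), so they are aligned with no force. I'm lowering the last 25 mm.

servo_tool([
  [[0.5,0,0,-0.2,0],[0.5,0,0,-0.2,0],[0.5,0,0,-0.15,0],[0.5,0,0,-0.1,0],[0.5,0,0,0,0]],
])

```text
t: 22.45
eef_pos: [0.6283, 0.1733, 0.097]
tool_rot: [-0.0, 0.874, 0.486, 0.001]
contact_force: [0.5, 1.5, -0.3]
gripper_width: 0.692
grasp_force: 43.4
```

servo_tool([
  [[0.5,0,0,-0.04,0],[0.5,0,0,-0.04,0],[0.5,0,0,0,0]],
])

```text
t: 22.75
eef_pos: [0.6284, 0.1734, 0.0966]
tool_rot: [0.0, 0.874, 0.486, 0.001]
contact_force: [-4.3, -0.7, 17.7]
gripper_width: 0.694
grasp_force: 46.6
```

Firm contact at the home height. Releasing, retreating and checking.

servo_tool([
  [[0.5,0,0,0.05,0],[1,0,0,0,0],[1,0,0,0,0],[1,0,0,0,0],[1,0,0,0.4,0],[1,0,0,1,0],[1,0,0,1,0],[1,-0.4,-0.65,1,0],[1,-0.4,-0.65,0,0],[1,0,0,0,0],[1,0,0,0,0]],
])

```text
t: 23.85
eef_pos: [0.5958, 0.1199, 0.2325]
tool_rot: [0.0, 0.874, 0.485, 0.0]
contact_force: [-0.2, 1.0, 0.8]
gripper_width: 0.997
grasp_force: 0.0
```

```bash
python3 - <<'E'
from h import *
p,d,c=look("w12");P=pts(c,d)
n=np.hypot(P[...,0]-.627,P[...,1]-.172)<.045
m=n&(P[...,2]>.076)&(P[...,2]<.1)
for k in ell(m,300): print("cap",cv2.boundingRect(k),circ(c,k,.082))
s=P[m&(P[...,2]>.078)&(P[...,2]<.087)];A=np.c_[s[:,:2]-s[:,:2].mean(0),np.ones(len(s))];print("plane",np.linalg.lstsq(A,s[:,2],rcond=None)[0].round(4))
for k in ell(n&(P[...,2]>.1)&(P[...,2]<.13),30): print("pin",circ(c,k,.109))
s=P[n&(P[...,2]>.1)&(P[...,2]<.13)];print(np.median(s[:,2]))
cv2.imwrite("pics/w12c.png",cv2.resize(p[60:220,220:420,::-1],None,fx=3,fy=3))
E
```

```text
t 23.9 tcp [0.5958 0.1199 0.2325] psi 1.014 F [-0.2  1.   0.8] w 0.997 g 0.0
cap (280, 98, 66, 69) (array([0.626 , 0.1703]), np.float64(0.0318), np.float64(0.0001))
plane [ 0.0023 -0.0007  0.0825]
pin (array([0.6269, 0.172 ]), np.float64(0.0068), np.float64(0.0001))
0.10984091064689475
```

View pics/w12c.png

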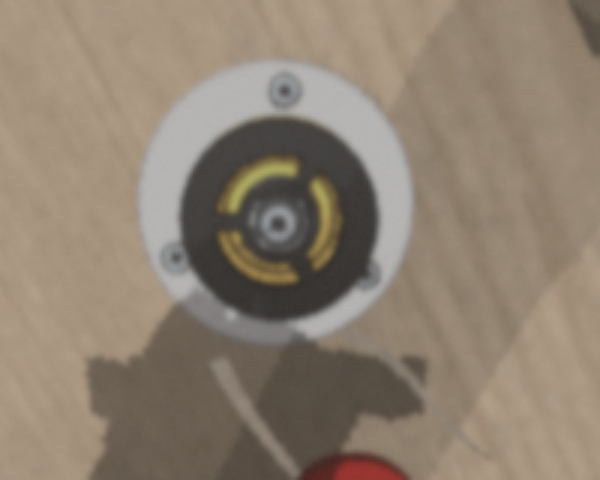

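The picture shows the cap at crop (280,220), level, with its top at 82.5 mm (82 mm expected) and the pin at its centre, top at 110 mm. All four parts are home, so I'm handing in.

```bash
python3 -c "
from station import bot
print(bot.hand_in())"
```

```text
the job is handed in; nothing more can be done
None
```

The mould is built in the order asked and handed in at about 24 s: aluminium ring, brass ring, core pin and black cap all measured home and level, and neither the bystanders nor the look-alikes were touched.

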